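# Let the propped lid of the vial case down on a finger

### The job

The green lid of the white vial case stands propped open on its side stay. With your fingers waiting under the lid, push the stay outwards so that it swings down beside the case, catch the falling lid on the outside of your fingers and let it down gently until it is fully shut; it must not slam, because glass vials stand inside. Do not lift the lid off the stay or grip it, and leave the vials and the things round the case where they stand.

Things in the scene. Friction and masses are not known exactly. Their poses are not given: they have to be found in the camera images.
- case: white enamelled steel vial case, outside 150 (its x, depth) x 200 (its y, width) x 85 mm high, walls 4 mm, fixed to the trolley top. Origin: centre of its underside; +x points to its hinge side (roughly to the robot's right), -x is its front, where the lid's lip is, -y the side with the stay (roughly towards the robot), z up. The blue grid insert is 34 mm high; vial caps reach 54 mm.
- lid (a joint): angle of the case's flat green lid in rad: 0 is shut on the rim, positive open (start about 0.47, resting on the stay). It turns about the rear rim, weighs about 0.3 kg and swings with little drag: without support it falls shut in about 0.3 s. The lid is 208 mm wide (4 mm past each side of the case) and 3 mm thick; its upper face is not to be pressed while open.
- lid_hinge (a point): middle of the lid's hinge axis (the axis is parallel to the case's y), 76 mm behind the case's centre and 86 mm above its underside; the underside of the lid lies in the plane through this axis.
- lid_lip (a point): middle of the lid's front edge, on the underside line, 168 mm from the hinge axis. The edge is a rolled lip 8 mm thick (its underside 2 mm below this point, its front 4 mm before it) along the whole width. With the lid shut the lip overhangs the front wall of the case by 17 mm, so a fingertip under the lip can stay there until the lid is fully shut.
- stay (a joint): angle of the stay in rad: 0 is standing up under the lid (leaning 0.15 rad inwards on its stop), positive swings its top outwards, to the case's -y; at 0.1 to 0.15, nearly upright, it leaves the lid's side edge, then it falls by itself to 3.1, hanging down outside the -y wall. A push of 1 to 3 N near its top frees it.
- stay_tip (a point): centre of the ball (10 mm across, red cap) at the top of the stay, a round steel rod 6 mm thick that stands on the -y wall and carries the lid; the tip touches the lid's underside about 7 mm in from the lid's -y edge and about 23 mm behind the lip (measured along the lid).
- stay_pivot (a point): pivot of the stay, 7 mm outside the case's -y wall, 78 mm above the case's underside; the axis is parallel to the case's x; pivot to tip 70 mm.
- iodine_bottle: brown bottle with white screw cap, 43 mm across, 118 mm high, behind the case's hinge; origin at the centre of its underside
- specimen_cup: small white cup with a screw lid, 62 mm across, 64 mm high, behind the case's hinge; origin at the centre of its underside
- glucose_meter: dark blue hand-held meter, 80x55x19 mm, lying before the case's front; origin at the centre of its underside
- tape: white roll of tape lying flat, 64 mm across, 26 mm high, fixed, before the case's front; origin at the centre of its underside
- vial_0: glass vial with flip cap, 23 mm across, 47 mm high, standing loose in one of the cells of the insert nearest the front of the case; origin at the centre of its underside
- vial_1: glass vial with flip cap, 23 mm across, 47 mm high, standing loose in one of the cells of the insert nearest the front of the case; origin at the centre of its underside
- vial_2: glass vial with flip cap, 23 mm across, 47 mm high, standing loose in one of the cells of the insert nearest the front of the case; origin at the centre of its underside
Things that resemble listed ones, but are neither listed nor needed, are in the scene too. Of the things that look like the specimen_cup, the smallest one is meant.

How it is judged (in metres and radians):
On the way, in this order (a step that is already met when the one before it is completed fails the run):
1. the stay is out from under the lid and the lid, still well open (over 0.2 rad), rests caught on the fingers (value of joint stay above 0.3 rad and value of joint lid above 0.2 rad and contact force between the fingers and lid above 0.3 N), for 0.2 s.
2. the fingers still carry the lid when it is nearly shut (under 0.14 rad, lip under 24 mm high) (value of joint lid below 0.14 rad and contact force between the fingers and lid above 0.2 N), for 0.1 s.
At the end, for the whole second after the job is handed in: the lid is fully shut (under 0.012 rad, 2 mm at the lip), the stay hangs down beside the case (over 2.6 rad), the vials stand upright in their cells (tilt under 0.25 rad) and all is at rest (value of joint lid below 0.012 rad and value of joint stay above 2.6 rad and angle between each of vial_0, vial_1, vial_2's own z axis and vertical below 0.25 rad and linear speed of each of iodine_bottle, specimen_cup, glucose_meter, vial_0, vial_1, vial_2 below 0.02 m/s); the robot touches nothing.
It fails at once if the lid slams: it turns faster than 1.2 rad/s (lip 0.2 m/s) within 0.12 rad (20 mm at the lip) of shut (value of joint lid below 0.12 rad and velocity of joint lid below -1.2 rad/s).
It fails at once if the lid is lifted off its stay (opened past 0.54 rad, 11 mm at the lip above where it rests) (value of joint lid above 0.54 rad).
It fails at once if the lid is gripped or pushed down from above: the fingers press on its upper face with over 3 N while it is open more than 0.03 rad (contact force between the fingers and lid_c2 above 3 N and value of joint lid above 0.03 rad).
It fails at once if a vial is lifted, knocked or taken out of its cell (moved more than 15 mm) (distance of any of vial_0, vial_1, vial_2 from where it was at the start of the episode above 0.015 m).
It fails at once if a bystander is moved more than 15 mm (distance of any of iodine_bottle, specimen_cup, glucose_meter from where it was at the start of the episode above 0.015 m).
It also fails if it takes over 38 s, if anything falls off the work surface, if the arm or the gripper's body presses on something with over 40 N, if the wrist force passes 120 N, or if a joint passes its speed limit or range.

### The arm

A 7-joint arm with a two-finger parallel gripper is mounted at the origin on a cart in front of the work surface, level with it; the furniture and walls round the work are solid. World frame = base frame: x ahead of the robot, y to its left, z up, the work surface at z = 0. Lengths are in m, angles in degrees, forces in N, time in s.
With the tool pointing down it reaches from about 0.425 to 0.875 m from the base axis. Payload 8.4 kg.
Tool frame: the origin (TCP) lies midway between the tips of the shut fingers; the grasp point (between the pads) lies 19 mm behind it; z points along the fingers, y is the line along which they close (so a half turn about z gives the same grasp; the last joint's range is limited). The gripper opens to 87 mm and grips with 3 to 60 N. Pads are 19 mm wide; open, the fingers measure 117 mm over their backs; the gripper's body (75 mm by 190 mm) begins 51 mm behind the grasp point.
Start: joints at [68.171, 19.091, 2.286, 83.961, -0.768, 76.965, -3.352], TCP at [0.181, -0.624, 0.223] pointing down, gripper open.
Joint ranges: [-147.57, 147.57], [-21.85, 119.76], [-74.77, 79.35], [14.55, 137.4], [-85.83, 265.84], [4.83, 119.75], [-152.11, 152.11]. Speed limits (degrees/s): [127.2, 127.2, 159.86, 159.86, 180, 180, 180].

### API

Orientations are given as [roll, pitch, yaw] about the fixed x, y, z axes, in that order (R = Rz(yaw) Ry(pitch) Rx(roll)).
In Python, from workcell import goto, servo_line, set_joints, grip, wait, solve_ik, camera, IKError, sign_off, spot_in, current_t, current_joint_positions, current_joint_velocities, current_effort, current_tcp_pos, current_tcp_rot, current_wrist_force, current_moment, current_finger_gap, current_finger_force gives the robot as it stands. The module is installed in compiled form; this text tells all that it offers. Calls block until the motion is done:
- goto(position, orientation): joint-space move of the TCP to a pose.
- servo_line(position, max_speed=0.15, ori=None): straight line of the TCP; ori=None keeps the orientation; max_speed is the mean speed in m/s.
- set_joints(angles): joint-space move.
- grip(opening, grip_force=None): opening from 0.0 (shut) to 1.0 (fully open); grip_force is the grip in N (None keeps the last); returns when the fingers have stopped.
- wait(seconds).
- solve_ik(position, orientation): joint angles nearest the present ones, or None.
- camera(name): name is "scene" or "top" or "wrist"; returns a dict with "image" (480x640x3 uint8, red, green, blue), "fov_y" (degrees; the focal length in pixels is half the picture's height over the tangent of half this angle, whatever the lens; pixels are square), "cx", "cy" (the principal point, pixels), "rvec" (rotation vector, rad) and "tvec" (3), from world to camera coordinates, as OpenCV has them; the wrist camera has in their place "mount" (4x4, takes a point from camera to tool coordinates, whose origin is the TCP and whose axes are the flange's). Camera axes: x right, y down, z forward; pixel columns grow to the right and rows downward; lengths in m; the calibration is good to about 2 mm. The wrist camera is an equidistant fisheye: a pixel r from the principal point sees the ray r / f radians off the axis. A picture is of the moment at which its call begins: read the wrist's pose just before it. There is no depth.
A pose or a line that the arm cannot do raises IKError and nothing moves.
- sign_off(): hands the job in; it is judged then, once.
Trained networks look in the newest picture that a camera, given by its name, has taken for a name from the list of things; names that differ only in an ending like _2 or _b are one class to them, and where a whole thing is asked for, a point or a joint stands for the part that bears it (a point fixed in the world has none). Each returns a list of dicts, best first, with "confidence" (0 to 1); they miss things now and then, are a little off and sometimes report something else, mostly with a low value. They report only what shows in the picture. A call takes as long as a camera call. They do not tell look-alikes from the thing itself.
- spot_in(query, camera): "at" ([row, column] in pixels, amid what is visible of it).
Readings, each from a call of its own:
- current_t(): time.
- current_joint_positions(): joint angles.
- current_joint_velocities(): joint speeds.
- current_effort(): joint torques, N m.
- current_tcp_pos(): TCP position.
- current_tcp_rot(): TCP orientation.
- current_wrist_force(): force on the tool from outside, world axes, zero at the start.
- current_moment(): the same for the moment, N m.
- current_finger_gap(): opening from 0.0 (shut) to 1.0 (fully open).
- current_finger_force(): force on a finger pad.
Only numpy, scipy, OpenCV 4.12 (cv2) and the standard library are available. Lean on these libraries where they do the work, as an engineer would, in place of code of your own. Each camera call takes 0.05 s, during which the arm holds its last target. There are 200 camera calls.

## Working session

There is one attempt and no reset: what is moved stays moved. The work goes in short steps, each a Python script; the robot and the scene stay as the last script left them, time stands still between calls to the robot, and variables do not carry over. Pictures are saved under pics/ and viewed, at most 10 in all, crops included, and the job is handed in when it is done.

```bash
mkdir -p pics
cat > h.py <<'E'
import numpy as np, cv2
from workcell import *
from scipy.spatial.transform import Rotation as R
def P(c):
    f=240/np.tan(np.radians(c['fov_y'])/2)
    K=np.array([[f,0,c['cx']],[0,f,c['cy']],[0,0,1.]])
    Rm=cv2.Rodrigues(np.array(c['rvec'],float))[0]
    return K,Rm,np.array(c['tvec'],float).reshape(3)
def proj(c,p):
    K,Rm,t=P(c); q=K@(Rm@np.asarray(p,float)+t); return q[:2]/q[2]
def ray(c,uv):
    K,Rm,t=P(c); d=Rm.T@np.linalg.inv(K)@np.array([uv[0],uv[1],1.]); return -Rm.T@t,d/np.linalg.norm(d)
def atz(c,uv,z):
    o,d=ray(c,uv); return o+d*(z-o[2])/d[2]
def tri(*rs):
    A=0;b=0
    for o,d in rs:
        M=np.eye(3)-np.outer(d,d);A=A+M;b=b+M@o
    x=np.linalg.solve(A,b); return x,[np.linalg.norm(np.cross(x-o,d)) for o,d in rs]
E
python3 - <<'E'
from h import *
import pickle
print(current_t(),current_tcp_pos(),current_tcp_rot())
C={}
for n in ("scene","top"):
    c=camera(n);C[n]=c
    cv2.imwrite(f'pics/{n}0.png',c['image'][:,:,::-1])
    print(n,c['fov_y'],-P(c)[1].T@P(c)[2])
    for q in ("case","lid","lid_hinge","lid_lip","stay","stay_tip","stay_pivot","iodine_bottle","specimen_cup","glucose_meter","tape","vial_0"):
        print(q,[(np.round(d['at']).tolist(),round(d['confidence'],2)) for d in spot_in(q,n)[:4]])
pickle.dump(C,open('C.pkl','wb'))
print(current_t())
E
```

```text
0.0 [ 0.18060214 -0.62392283  0.22165759] [-1.79908673e+02  6.72639290e-03  1.61450588e+01]
scene 46.20442429472624 [-0.09422777  0.46886716  0.96264107]
case [([258.0, 310.0], 0.8)]
lid [([241.0, 308.0], 0.86)]
lid_hinge [([242.0, 308.0], 0.87)]
lid_lip [([241.0, 308.0], 0.68)]
stay [([290.0, 322.0], 0.52), ([237.0, 380.0], 0.49)]
stay_tip []
stay_pivot []
iodine_bottle [([210.0, 347.0], 0.78)]
specimen_cup [([206.0, 417.0], 0.96), ([252.0, 434.0], 0.65), ([237.0, 376.0], 0.56)]
glucose_meter [([332.0, 205.0], 0.6)]
tape [([363.0, 247.0], 0.86)]
vial_0 [([272.0, 288.0], 0.62), ([276.0, 308.0], 0.38)]
top 57.68000775613913 [0.38004292 0.02712696 0.97048156]
case [([241.0, 301.0], 0.82)]
lid [([237.0, 303.0], 0.61)]
lid_hinge [([238.0, 300.0], 0.96), ([293.0, 279.0], 0.26)]
lid_lip [([235.0, 297.0], 0.57)]
stay [([293.0, 276.0], 0.51)]
stay_tip []
stay_pivot [([293.0, 278.0], 0.61)]
iodine_bottle [([210.0, 376.0], 0.82)]
specimen_cup [([248.0, 440.0], 0.86), ([309.0, 413.0], 0.79), ([257.0, 381.0], 0.73), ([236.0, 300.0], 0.26)]
glucose_meter [([240.0, 192.0], 0.77)]
tape [([293.0, 199.0], 0.78)]
vial_0 []
1.3
```

View pics/scene0.png

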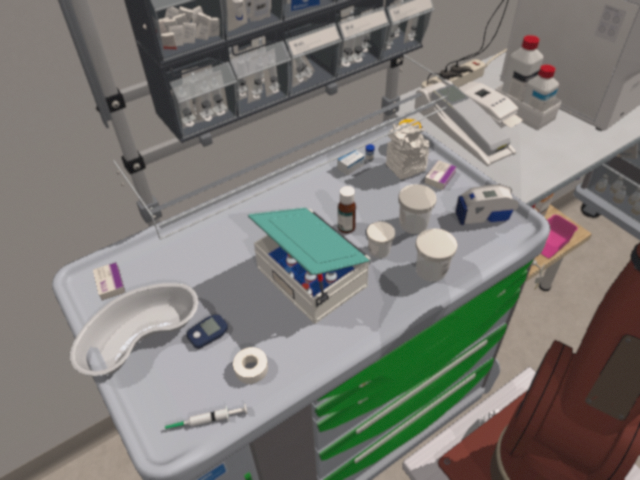

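View pics/top0.png

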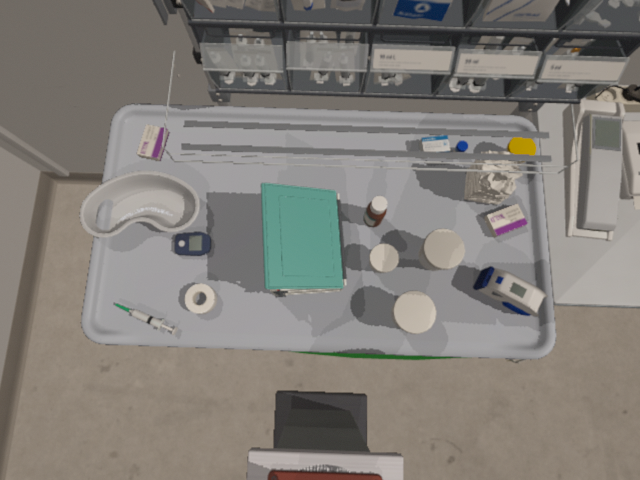

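The scene shows the green lid open at about (r240,c308) with the stay bracket near (r297,c322). The smallest of the three cups, at scene (r237,c378) / top (r257,c384), is the specimen cup; it only has to be avoided. Next I fit the case pose from the lid outline, then check it on an enlarged crop.

```bash
cat > fit.py <<'E'
from h import *
import pickle
from scipy.optimize import least_squares
C=pickle.load(open('C.pkl','rb'))
obs={}
for n,c in C.items():
    hsv=cv2.cvtColor(c['image'],cv2.COLOR_RGB2HSV)
    m=cv2.inRange(hsv,(75,70,60),(95,255,255))
    k,l,s,ce=cv2.connectedComponentsWithStats(m)
    d=[np.hypot(*(ce[i]-(305,240))) if s[i,4]>1500 else 1e9 for i in range(1,k)]
    m=(l==1+int(np.argmin(d))).astype(np.uint8)
    m=cv2.morphologyEx(m,cv2.MORPH_CLOSE,np.ones((5,5)))
    ct=max(cv2.findContours(m,cv2.RETR_EXTERNAL,cv2.CHAIN_APPROX_NONE)[0],key=cv2.contourArea)
    q=cv2.approxPolyN(ct,4,ensure_convex=True).reshape(-1,2)
    obs[n]=(ct.reshape(-1,2).astype(float),q); print(n,q.tolist(),len(ct))
def model(p):
    x,y,yaw,z0,a=p
    Rz=R.from_euler('z',yaw).as_matrix(); T=np.array([x,y,z0])
    f=lambda q:Rz@np.asarray(q,float)+T
    # lid: u along from hinge, w normal up
    lid=lambda u,v,w:f([.076-u*np.cos(a)+w*np.sin(a),v,.086+u*np.sin(a)+w*np.cos(a)])
    return f,lid
def outline(p,c):
    f,lid=model(p); pts=[]
    for v in(-.104,.104):
        for u,w in((0,0),(0,.003),(.172,-.002),(.172,.006),(.164,.006)): pts.append(proj(c,lid(u,v,w)))
    return cv2.convexHull(np.array(pts,np.float32))
def res(p):
    r=[]
    for n,c in C.items():
        h=outline(p,c)
        r+=[cv2.pointPolygonTest(h,(float(a),float(b)),True)-.5 for a,b in obs[n][0][::2]]
    return np.array(r)
if __name__=='__main__':
    ctr=atz(C['top'],(303,237),.12);print(ctr)
    best=None
    for yaw0 in np.radians([-95,-88,-80]):
        for fz in (True,False):
            p0=np.array([ctr[0],ctr[1],yaw0,0,.47])
            g=(lambda q:res([q[0],q[1],q[2],0,q[3]])) if fz else res
            s=least_squares(g,p0[[0,1,2,4]] if fz else p0,loss='soft_l1',diff_step=1e-4,x_scale=[.01,.01,.05,.05] if fz else [.01,.01,.05,.01,.05])
            print(fz,np.round(s.x,4),s.cost,np.sqrt(np.mean(s.fun**2)))
            if fz and (best is None or s.cost<best[0]): best=(s.cost,s.x)
    p=best[1];p=[p[0],p[1],p[2],0,p[3]];np.save('pose.npy',p)
    f,lid=model(p)
    crops=[]
    for n,c in C.items():
        im=cv2.resize(c['image'][:,:,::-1],None,fx=4,fy=4,interpolation=cv2.INTER_CUBIC)
        def pl(pts,col):
            cv2.polylines(im,[np.int32([(proj(c,q)+.5)*4 for q in pts])],True,col,1)
        for zz in(0,.085): pl([f([a,b,zz]) for a,b in((-.075,-.1),(.075,-.1),(.075,.1),(-.075,.1))],(0,0,255))
        pl([lid(u,v,0) for u,v in((0,-.104),(.168,-.104),(.168,.104),(0,.104))],(255,0,255))
        pv=f([.076-.145*np.cos(p[4])+0.002,-.107,.078]); tp=lid(.145,-.097,-.005); print(n,'pivot',pv,'tip',tp,np.linalg.norm(tp-pv))
        pl([pv,tp],(0,255,255))
        u,v=(4*np.array([305,255 if n=='scene' else 240])).astype(int)
        crops.append(im[v-290:v+290,u-200:u+200])
    cv2.imwrite('pics/fit0.png',np.hstack(crops))
E
python3 fit.py
```

```text
scene [[370, 260], [312, 277], [247, 215], [306, 208]] 243
top [[336, 191], [344, 288], [265, 288], [261, 182]] 348
[0.57563381 0.06002935 0.12      ]
True [ 0.575   0.0611 -1.4637  0.5029] 98.57656082551942 0.9602325541943513
False [ 0.5763  0.0609 -1.4646 -0.0038  0.5104] 77.2403501918617 0.8283417703318315
True [ 0.575   0.0611 -1.4636  0.5029] 98.57697296219118 0.9602140461113371
False [ 0.5763  0.0609 -1.4647 -0.0037  0.5101] 77.2351117802624 0.8281018163446732
True [ 0.575   0.0611 -1.4636  0.503 ] 98.57641597715042 0.9603518528126153
False [ 0.5763  0.0609 -1.4647 -0.0037  0.5104] 77.23518488050257 0.8284046191070585
scene pivot [0.46340929 0.09841358 0.078     ] tip [0.47288007 0.10386824 0.15151226] 0.07432026716232176
top pivot [0.46340929 0.09841358 0.078     ] tip [0.47288007 0.10386824 0.15151226] 0.07432026716232176
```

View pics/fit0.png

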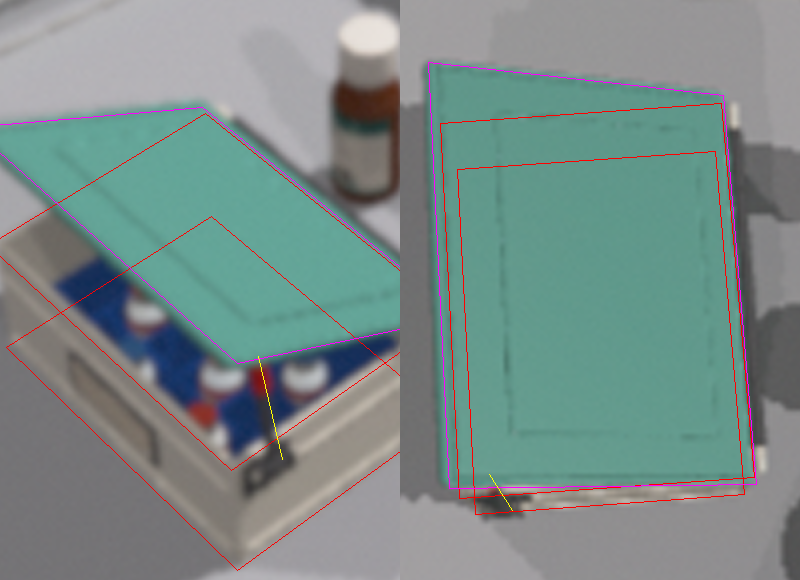

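The fit overlays to about 1 px. With the lid angle near 0.47, the 70 mm stay length agrees too. Next I check reachability for a horizontal finger approach from the case's front.

```bash
cat > frame.py <<'E'
from h import *
from fit import model,obs,C
p=np.load('pose.npy'); yaw=p[2]
f,lid=model(p)
def ori(tilt,s=1,dy=0):  # tilt deg downwards, dy extra yaw
    Rz=R.from_euler('z',yaw+np.radians(dy))
    z=Rz.apply([np.cos(np.radians(tilt)),0,-np.sin(np.radians(tilt))]); y=s*Rz.apply([0,1,0])
    return R.from_matrix(np.c_[np.cross(y,z),y,z]).as_euler('xyz',degrees=True)
E
python3 - <<'E'
from frame import *
from scipy.optimize import least_squares
from fit import res
s=least_squares(lambda q:np.r_[res([q[0],q[1],q[2],q[3],.47+q[4]]),q[3]/.001*3,q[4]/.01*3],[p[0],p[1],p[2],0,0],loss='soft_l1',diff_step=1e-4,x_scale=[.01,.01,.05,.01,.05])
print(s.x,s.cost)
for tilt in (0,15,30,45):
  for sg in (1,-1):
    o=ori(tilt,sg); out=[]
    for q in ([-.2,-.08,.3],[-.2,-.08,.14],[-.045,-.07,.14],[-.045,-.095,.14],[-.082,-.095,.07],[-.082,0,.07]):
        j=solve_ik(f(q).tolist(),o.tolist()); out.append(None if j is None else np.round(j).astype(int).tolist())
    print(tilt,sg,np.round(o),out)
print(current_wrist_force(),current_t())
c=camera('wrist');print(np.round(c['mount'],3),c['fov_y'],c['cx'],c['cy'])
E
```

```text
scene [[370, 260], [312, 277], [247, 215], [306, 208]] 243
top [[336, 191], [344, 288], [265, 288], [261, 182]] 348
[ 0.57598789  0.06075592 -1.46438711 -0.00263629  0.03507037] 95.98733520787634
0 1 [84. 90.  0.] [[-81, 51, 35, 81, 40, 117, -36], [-67, 59, 13, 79, 41, 117, -54], [-43, 51, -9, 95, 56, 117, -67], [-44, 50, -9, 98, 53, 116, -69], [-47, 58, -9, 92, 51, 116, -72], [-42, 63, -9, 80, 60, 118, -63]]
0 -1 [ 96. -90.   0.] [[-81, 51, 35, 81, 40, 117, 144], [-67, 59, 13, 79, 41, 117, 126], [-43, 51, -9, 95, 56, 117, 113], [-44, 50, -9, 98, 53, 116, 111], [-47, 58, -9, 92, 51, 116, 108], [-42, 63, -9, 80, 60, 118, 117]]
15 1 [-180.   75.   96.] [[-67, 39, 13, 80, 41, 119, -45], [-52, 50, -9, 81, 45, 117, -62], [-25, 45, -31, 97, 59, 117, -69], [-26, 44, -31, 100, 56, 116, -71], [-29, 53, -31, 95, 56, 116, -76], [-26, 58, -31, 83, 65, 118, -67]]
15 -1 [180. -75. -84.] [[-67, 39, 13, 80, 41, 119, 135], [-52, 50, -9, 81, 45, 117, 118], [-25, 45, -31, 97, 59, 117, 111], [-26, 44, -31, 100, 56, 116, 109], [-29, 53, -31, 95, 56, 116, 104], [-26, 58, -31, 83, 65, 118, 113]]
30 1 [180.
[... 541 characters left out ...]
-48, 101, 50, 98, -60], [-3, 29, -50, 104, 49, 98, -62], [-7, 38, -50, 103, 53, 97, -70], [-8, 44, -46, 92, 58, 99, -63]]
45 -1 [-180.  -45.  -84.] [[-24, 29, -41, 80, 43, 117, 124], [-11, 48, -63, 88, 56, 115, 106], [6, 38, -63, 101, 57, 105, 115], [6, 36, -63, 104, 55, 104, 114], [1, 46, -63, 103, 59, 105, 105], [1, 54, -63, 91, 68, 110, 113]]
[-0.05022069 -0.06839013 -0.92007544] 1.3
[[-0.    -0.97  -0.244  0.066]
 [ 1.    -0.    -0.    -0.   ]
 [ 0.    -0.244  0.97  -0.162]
 [ 0.     0.     0.     1.   ]] 65.70646984690485 315.51288160190154 243.19651548930597<sys>:0: UserWarning: Gimbal lock detected. Setting third angle to zero since it is not possible to uniquely determine all angles.
```

```bash
python3 -W ignore - <<'E'
from frame import *
import pickle
q=[.576,.0608,-1.4644,-.0015,.49]; np.save('pose.npy',q); f,lid=model(q)
o=ori(30,-1).tolist()
grip(0.0); print(current_t())
goto([.16,-.5,.38],[180,0,16]); print(current_t(),current_tcp_pos(),current_wrist_force())
goto(f([-.17,-.065,.28]).tolist(),o); print(current_t(),current_joint_positions(),current_wrist_force())
W=[]
def shot(i):
    tp,tr=current_tcp_pos(),current_tcp_rot(); c=camera('wrist'); c['tp']=tp;c['tr']=tr;W.append(c)
    cv2.imwrite(f'pics/w{i}.png',c['image'][:,:,::-1])
    for n in("stay_tip","stay_pivot","lid_lip","case"): print(n,[(np.round(d['at']).tolist(),round(d['confidence'],2)) for d in spot_in(n,'wrist')[:3]])
shot(0)
servo_line(f([-.13,-.065,.135]).tolist(),max_speed=.12)
print(current_t(),current_joint_positions(),current_tcp_pos(),f([-.13,-.065,.135]),current_wrist_force())
shot(1)
pickle.dump(W,open('W.pkl','wb')); print(current_t())
cv2.imwrite('pics/w01.png',cv2.resize(np.vstack([W[0]['image'],W[1]['image']])[:,:,::-1],(400,600),interpolation=cv2.INTER_AREA))
E
```

```text
scene [[370, 260], [312, 277], [247, 215], [306, 208]] 243
top [[336, 191], [344, 288], [265, 288], [261, 182]] 348
2.875
3.7 [ 0.15997184 -0.50027712  0.37862212] [ 0.12342993 -0.47591214 -0.19283689]
6.575 [-39.62852938  32.39610448 -19.58542174  81.74710182  45.69484315
 117.6656644  127.19712091] [ 0.26480559 -0.17697901  0.49664272]
stay_tip []
stay_pivot []
lid_lip [([255.0, 256.0], 0.88)]
case [([256.0, 255.0], 0.58)]
8.225 [-37.331375    38.58394146 -18.85208425  91.02715346  45.56812269
 105.24600278 118.16451358] [0.49776301 0.18366361 0.13411073] [0.49756212 0.18316216 0.1335    ] [-0.18831207  1.03654337  0.5503656 ]
stay_tip [([217.0, 373.0], 0.63), ([212.0, 236.0], 0.61)]
stay_pivot [([216.0, 373.0], 0.8)]
lid_lip [([169.0, 240.0], 0.59)]
case [([210.0, 236.0], 0.89), ([216.0, 372.0], 0.15)]
8.475
```

View pics/w1.png

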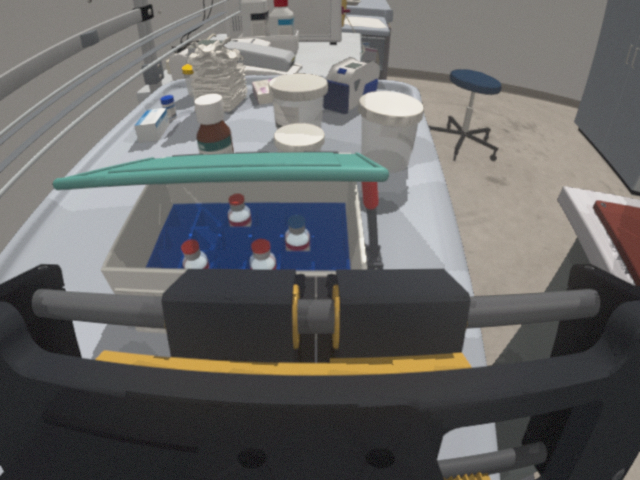

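View pics/w0.png

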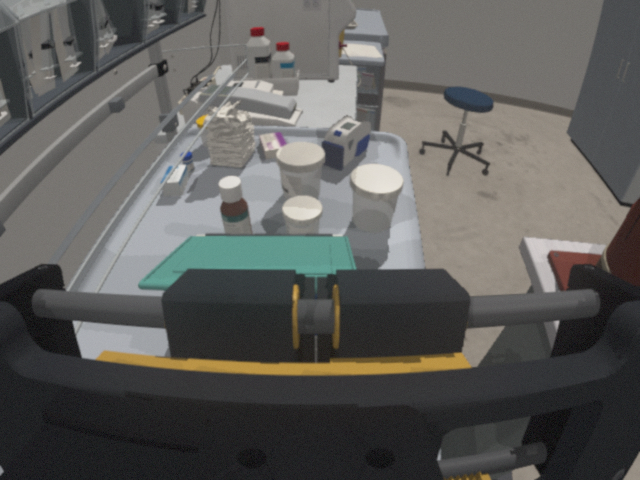

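w1 shows the lid lip running from (r183,c57) to (r175,c387), the stay with its red top near (r195,c370) down to the pivot at about (r250,c374), and four vials well below. I overlay the model on this view, and check the gripper in the scene view.

```bash
cat >> h.py <<'E'
def wproj(c,p):
    M=np.array(c['mount']); f=240/np.tan(np.radians(c['fov_y'])/2)
    tl=R.from_euler('xyz',c['tr'],degrees=True).as_matrix().T@(np.asarray(p,float)-c['tp'])
    q=M[:3,:3].T@(tl-M[:3,3]); r=np.hypot(q[0],q[1]); th=np.arctan2(r,q[2])
    return np.array([c['cx'],c['cy']])+f*th*q[:2]/r
E
python3 -W ignore - <<'E'
from frame import *
import pickle
W=pickle.load(open('W.pkl','rb')); c=W[1]
f,lid=model(np.load('pose.npy'))
s=2; im=cv2.resize(c['image'][:,:,::-1],None,fx=s,fy=s,interpolation=cv2.INTER_CUBIC)
def pl(pts,col):
    pts=[np.array(a)*(1-t)+np.array(b)*t for a,b in zip(pts,pts[1:]) for t in np.linspace(0,1,12)]
    cv2.polylines(im,[np.int32([(wproj(c,q)+.5)*s for q in pts])],False,col,1)
pl([f([a,b,.085]) for a,b in((-.075,-.1),(.075,-.1),(.075,.1),(-.075,.1),(-.075,-.1))],(0,0,255))
for w in(-.002,.006): pl([lid(.172,-.104,w),lid(.172,.104,w)],(255,0,255))
xs=.076-.145*np.cos(.47)
pl([f([xs,-.107,.078]),f([xs,-.0965,.1472])],(0,255,255))
a=im[290:590,60:860]
sc=camera('scene'); g=wp=proj(sc,current_tcp_pos()); print(g)
u,v=int(g[0]),int(g[1]); b=cv2.resize(sc['image'][max(v-45,0):max(v-45,0)+75,u-100:u+100,::-1],(800,300),interpolation=cv2.INTER_CUBIC)
cv2.imwrite('pics/ov1.png',np.vstack([a,b]))
E
```

```text
scene [[370, 260], [312, 277], [247, 215], [306, 208]] 243
top [[336, 191], [344, 288], [265, 288], [261, 182]] 348
[276.71892117 288.1623084 ]
```

View pics/ov1.png

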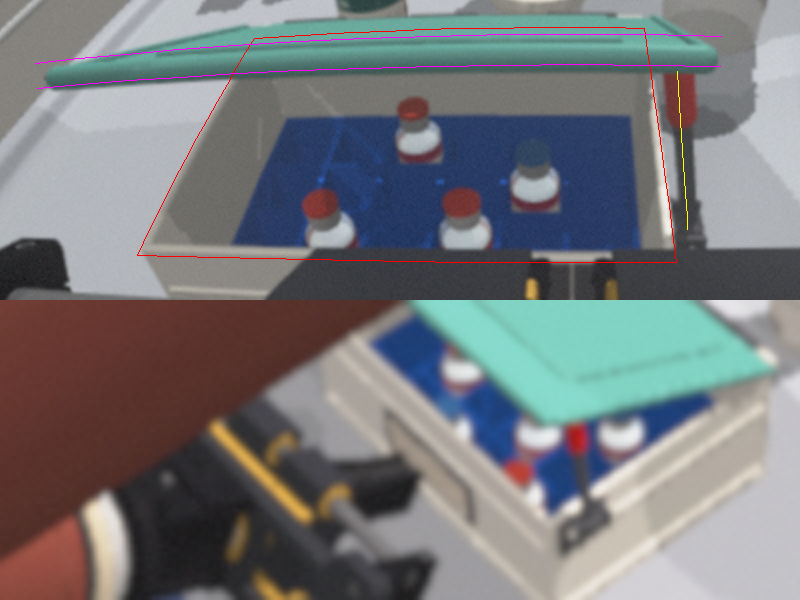

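The overlay agrees to within 2 mm (stay about 1.5 mm further out in -y). Next: insert the fingers under the lid and push the stay.

```bash
python3 -W ignore - <<'E'
from frame import *
import pickle
o=ori(30,-1).tolist()
st=lambda s:print(s,round(current_t(),2),np.round(R.from_euler('z',-yaw).apply(np.array(current_tcp_pos())-f([0,0,0])),4),np.round(current_wrist_force(),2))
st('start')
servo_line(f([-.050,-.065,.132]).tolist(),max_speed=.06); st('in')
wait(.2); st('in')
servo_line(f([-.050,-.103,.132]).tolist(),max_speed=.05); st('pushed')
wait(.5); st('caught'); print(current_joint_positions())
tp,tr=current_tcp_pos(),current_tcp_rot(); c=camera('wrist')
sc=camera('scene')
b=cv2.resize(sc['image'][180:330,220:420,::-1],(800,600),interpolation=cv2.INTER_CUBIC)
cv2.imwrite('pics/catch.png',np.hstack([cv2.resize(b,(400,300)),cv2.resize(c['image'][:,:,::-1],(400,300))]))
E
```

```text
scene [[370, 260], [312, 277], [247, 215], [306, 208]] 243
top [[336, 191], [344, 288], [265, 288], [261, 182]] 348
start 8.53 [-0.1301 -0.0649  0.1352] [ 1.01 -1.27  0.86]
in 10.01 [-0.0505 -0.065   0.1319] [-0.04  0.75 -0.31]
in 10.21 [-0.0503 -0.065   0.1319] [ 0.72 -0.    0.04]
pushed 11.12 [-0.0501 -0.1031  0.1319] [-1.14  0.93 -1.17]
caught 11.62 [-0.05  -0.103  0.132] [-1.06  1.29 -0.92]
[-33.02517764  31.61069063 -18.87643339 103.45143534  45.82368291
  99.32410352 116.99916947]
```

View pics/catch.png

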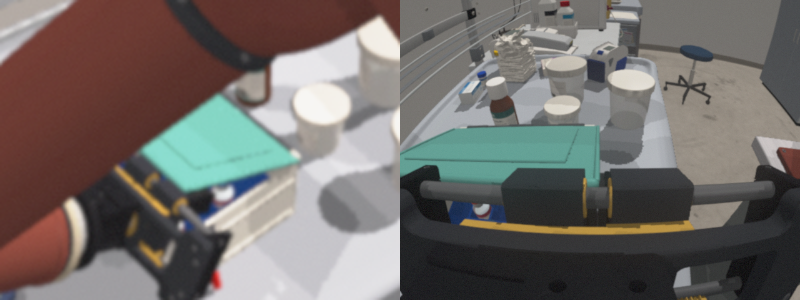

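The lid rests on the fingers. The stay's red tip shows low beside the case at (r280,c215), so it has swung down. Next I lower the lid along the lip's arc.

```bash
python3 -W ignore - <<'E'
from frame import *
st=lambda s:print(s,round(current_t(),2),np.round(R.from_euler('z',-yaw).apply(np.array(current_tcp_pos())-f([0,0,0])),4),np.round(current_wrist_force(),2))
t30=np.tan(np.radians(30))
def tcp(a,d,dz=0,y=-.088):
    lx,lz=.076-.170*np.cos(a),.084+.170*np.sin(a)
    return f([lx+d-.0048,y,lz-d*t30-.0082+dz]).tolist()
for a,d,dz,v in ((.36,.025,-.003,.025),(.24,.019,-.002,.03),(.13,.013,0,.03),(.07,.012,0,.02),(.02,.012,0,.02),(0,.012,-.004,.015),(0,.012,-.008,.02)):
    servo_line(tcp(a,d,dz),max_speed=v); st((a,dz))
e=np.array(tcp(0,.012,-.008)); zt=R.from_euler('xyz',ori(30,-1),degrees=True).apply([0,0,1])
servo_line((e-.10*zt).tolist(),max_speed=.08); st('out')
c=camera('wrist'); sc=camera('scene')
b=cv2.resize(sc['image'][180:330,220:420,::-1],(400,300),interpolation=cv2.INTER_CUBIC)
cv2.imwrite('pics/end.png',np.hstack([b,cv2.resize(c['image'][:,:,::-1],(400,300))]))
E
```

```text
scene [[370, 260], [312, 277], [247, 215], [306, 208]] 243
top [[336, 191], [344, 288], [265, 288], [261, 182]] 348
(0.36, -0.003) 12.83 [-0.0629 -0.088   0.1183] [ 0.39  0.12 -1.78]
(0.24, -0.002) 13.62 [-0.0751 -0.0881  0.1032] [-0.65  1.56 -1.13]
(0.13, 0) 14.31 [-0.0846 -0.0881  0.0902] [-0.68  0.65 -1.85]
(0.07, 0) 14.95 [-0.0863 -0.088   0.0807] [ 0.02  0.35 -1.98]
(0.02, 0) 15.53 [-0.0868 -0.088   0.0722] [ 0.8   0.44 -2.22]
(0, -0.004) 16.17 [-0.0868 -0.088   0.0649] [ 1.19 -0.02 -0.49]
(0, -0.008) 16.52 [-0.0867 -0.0881  0.0607] [-0.44  0.25  0.84]
out 17.92 [-0.1728 -0.088   0.1107] [ 0.05  0.43 -0.87]
```

View pics/end.png

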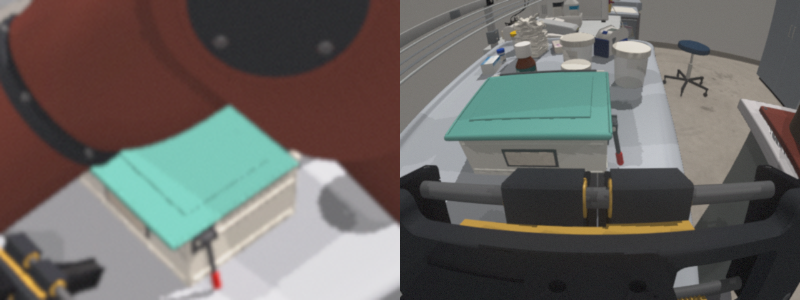

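The lid lies flat on the rim, the stay hangs down outside with its tip at (r280,c215), and the fingers are clear.

```bash
python3 -c "
from workcell import *
wait(0.5); print(sign_off(), current_t())"
```

```text
the job is handed in; nothing more can be done
the job is handed in; nothing more can be done
```

The stay was pushed out and the lid was caught on the fingers and let down gently until shut. The last pictures show it flat on the rim with the stay hanging beside the case, and the job is handed in; no verdict came back.

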